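Slide a film rack past a sprung drop gate into the viewer bay

TASK

On the film-viewing bench, press down the long bar beside the chute with one fingertip so that the hinged gate drops out of the way, and keep it down while the other fingertip pushes the film rack along the chute, all the way past the gate and fully home against the end stop. Then let go of the bar so that the gate springs up shut behind the rack. Only press and push: do not grasp or lift the rack, do not let the gate up while the rack is above it, and leave the loupe, tape roll and meter where they are.

Things in the scene. Friction and masses are not known exactly. Their poses are not given: they have to be found in the camera images.
- chute: Fixed straight open-topped chute. Origin on the bench (height 0) under the gate, mid-width; +x = push direction, +y = press-bar side, z up. Floor 55 mm high from x = -175 mm to the end stop; inner width 84 mm; side walls 6 mm thick, tops 67 mm high. A 10 mm slot across it at x = 0 lets the gate through. The gate's hinge ears stand outside at y = -75 mm, 62 mm high.
- gate (a joint): Steel drop gate hinged along the chute's x at y = -75 mm, height 49 mm. 0 rad: shut, sprung up. Pressing the bar makes it grow to its stop at 0.24; above 0.17 the leaf is wholly below the floor and the rack can pass. The spring shuts it when let go (about 3 N at the bar when shut, 4 to 5 N at the bottom) and would tip a rack standing over it.
- press_bar (a point): Centre of the top of the gate's press bar: flat steel plate 205 mm along the chute (x -175 to +30 mm), 44 mm wide, 5 mm thick, beside the +y wall. Shut: top level, 110 mm high, centre line at chute y = 78 mm; at 0.21 rad about 77 mm high, centre line at y = 87 mm, sloping down outward. It works alike anywhere along its length, so a fingertip can slide along it.
- gate_leaf (a point): Middle of the top edge of the gate's leaf, a 5 mm thick steel plate at chute x = 0, y = 0 to 42 mm, standing 12 mm above the chute floor (67 mm above the bench) when shut.
- end_stop (a point): Centre, at floor height, of the face of the end stop: a white viewer head that closes the chute's far end at chute x = +98 mm, its top 105 mm above the bench. Fully home, the rack's front touches this face and the rack's origin is 42 mm before it (chute x = +56 mm).
- rack: Loose grey rack with four upright film plates, 84 mm long (x), 80 wide (y), about 0.3 kg, on the chute floor before the gate, its x along the chute's +x. Origin: centre of its underside. Push on the rear (-x) end plate: flat, upright, full width, outer face at x = -42 mm, 52 mm tall (top 107 mm above the bench). Films reach 40 mm, the front plate 24 mm above its underside.
- loupe: Bystander: small black upright eye loupe, 42 mm across, 46 mm tall, on the bench; origin under its centre.
- tape_roll: Bystander: pale tape roll lying flat, 64 mm across, 24 mm tall; origin under its centre.
- meter: Bystander: black hand meter lying flat, 50 x 85 x 24 mm; origin under its centre.
Not all that is in view belongs to the job. There is more than one size of the rack; the one meant has the size given above.

How it is judged:
On the way, in this order (a step that is already met when the one before it is completed fails the run):
1. the gate is held down by a finger on its bar while the rack is still before it (value of joint gate above 0.16 rad and contact force between the fingers and gate above 0.5 N and x of rack in the frame of chute below -0.044 m), for 0.1 s.
2. the rack is halfway past the gate, which a finger still holds down (value of joint gate above 0.14 rad and contact force between the fingers and gate above 0.5 N and x of rack in the frame of chute above -0.01 m).
At the end, for the whole second after the job is handed in: The rack stands flat on the chute floor past the gate, its front within 8 mm of the end stop, at rest, and the gate has sprung back shut (within 0.03 rad) behind it (x of rack in the frame of chute between 0.048 and 0.06 m and y of rack in the frame of chute between -0.006 and 0.006 m and z of rack in the frame of chute between 0.05 and 0.06 m and angle between rack's own z axis and vertical below 0.05 rad and linear speed of rack below 0.01 m/s and value of joint gate below 0.03 rad); the robot touches nothing.
It fails at once if the gate comes up (below 0.14 rad) while the rack is above it (x of rack in the frame of chute between -0.038 and 0.038 m and value of joint gate below 0.14 rad).
It fails at once if the rack is lifted more than 12 mm or tipped more than 0.2 rad (z of rack in the frame of chute above 0.067 m or angle between rack's own z axis and vertical above 0.2 rad).
It fails at once if a bystander is moved more than 20 mm (distance of any of loupe, tape_roll, meter from where it was at the start of the episode above 0.02 m).
It also fails if it takes over 40 s, if anything falls off the work surface, if the arm or the gripper's body presses on something with over 40 N, if the wrist force passes 120 N, or if a joint passes its speed limit or range.

ROBOT

A 6-joint arm with a two-finger parallel gripper is mounted at the origin on the work surface. World frame = base frame: x ahead of the robot, y to its left, z up, the work surface at z = 0. Lengths are in m, angles in rad, forces in N, time in s.
With the tool pointing down it reaches from about 0.35 to 0.85 m from the base axis. Payload 8.1 kg.
Tool frame: the origin (TCP) lies midway between the tips of the shut fingers; the grasp point (between the pads) lies 19 mm behind it; z points along the fingers, y is the direction in which the jaws open and shut (so a half turn about z gives the same grasp; the last joint's range is limited). The gripper opens to 93 mm and grips with 3 to 60 N. Pads are 15 mm wide; open, the fingers measure 128 mm over their backs; the gripper's body (75 mm by 188 mm) begins 65 mm behind the grasp point.
Start: joints at [1.12, 0.13, 1.488, -0, 1.523, -0.085], TCP at [0.215, 0.56, 0.18] pointing down, gripper open.
Joint ranges: [-2.96, 2.96], [-0.89, 2.26], [0.02, 2.5], [-1.34, 4.48], [0, 2.73], [-2.66, 2.66]. Speed limits (rad/s): [2.39, 2.39, 2.79, 3.14, 3.14, 3.14].

INTERFACE

Orientations are given as a rotation vector (axis times angle).
In Python, from plant import robot gives the robot as it stands. The module is installed in compiled form; this text tells all that it offers.
- The arm moves only by the shell command python3 -m pendant 'ROWS' [FORCE]. ROWS is JSON, a list of rows, each an object with "translation": the shift along the tool's x, y, z in mm, a list of three; "twist": the turn, a rotation vector about the tool's x, y, z in rad, a list of three; "grip": the opening, from -1 (shut) to 1 (fully open). A call has exactly 10 rows; each row shifts and turns the pose as measured when the row begins, along the tool's axes as they then stand; what a row does not reach is not made up. A row lasts 1/10 s, in which the tool goes at most 50 mm and 8.59 degrees, less where a joint would pass 70% of its speed; a pose out of reach is approached as far as the arm can. A call is refused whole if a number of a shift passes 50 or a number of a turn 0.15, either way. A call with a gripper value outside its range is refused whole. The fingers move at their own pace and stop on an object; FORCE is the grip in N (left out, the last holds). Time passes only in rows, so rows that do not move let the fingers close, or fill a call up. It gives the time, the measured TCP pose, the force and the opening at its end, in the units of the state.
- robot.read_state(): the state, without advancing time (a new reading comes with each control period).
- robot.read_camera(name): name is "side" or "top"; returns (picture, depth): 384x512x3 uint8, red, green, blue; 384x512 float32, m along the optical axis (not along the pixel's ray), 0 where there is no reading.
- robot.camera_info(name): a dict with "vertical_fov" (degrees; the focal length in pixels is half the picture's height over the tangent of half this angle, whatever the lens; pixels are square), "cx", "cy" (the principal point, pixels), "D" ([k1, k2, p1, p2, k3] as OpenCV has them; the pictures are not rectified), "cam_to_world" (4x4, takes a point from camera to world coordinates). Camera axes: x right, y up, looking along -z (the intrinsics and any distortion apply to the point x, -y, -z); pixel columns grow to the right and rows downward; lengths in m; the calibration is good to about 2 mm. A picture is of the moment at which its call begins. camera_info takes no time and is no camera call.
- robot.close_job(): hands the job in, once; it reports no verdict.
The state is a dict: "t": time; "q": joint angles; "dq": joint speeds; "joint_torque": joint torques, N m; "tool_pos": TCP position; "orientation": TCP orientation; "force": force on the tool from outside, world axes, zero at the start; "wrist_torque": the same for the moment, N m; "opening": finger opening in m.
Only numpy, scipy, OpenCV 4.12 (cv2) and the standard library are available. Lean on these libraries where they do the work, as an engineer would, in place of code of your own. Each camera call takes 0.05 s, during which the arm holds its last target. There are 200 camera calls.

## Working session

There is one attempt and no reset: what is moved stays moved. The work goes in short steps, Python scripts to look and compute and a shell command to move; the robot and the scene stay as the last step left them, time stands still between calls to the robot, and variables do not carry over. Pictures are saved under pics/ and viewed, about 8 in all and at most 12, crops included, and the job is handed in when it is done.

```bash
mkdir -p pics; cat > h.py <<'E'
import numpy as np,cv2
from plant import robot
def K(n):
    i=robot.camera_info(n);f=192/np.tan(np.radians(i["vertical_fov"])/2)
    return np.array([[f,0,i["cx"]],[0,f,i["cy"]],[0,0,1.]]),np.array(i["D"],float),np.array(i["cam_to_world"])
def ray(n,uv):
    k,D,T=K(n);p=cv2.undistortPoints(np.array(uv,float).reshape(-1,1,2),k,D)[:,0]
    d=np.c_[p[:,0],-p[:,1],-np.ones(len(p))]
    return T[:3,3],d@T[:3,:3].T
def plane(n,uv,z):
    o,d=ray(n,uv);return o+d*((z-o[2])/d[:,2])[:,None]
def cloud(n,depth):
    v,u=np.mgrid[:384,:512];o,d=ray(n,np.c_[u.ravel(),v.ravel()])
    return (o+d*depth.reshape(-1,1)).reshape(384,512,3)
def proj(n,P):
    k,D,T=K(n);c=(np.atleast_2d(P)-T[:3,3])@T[:3,:3];c=c*[1,-1,-1]
    return cv2.projectPoints(c,np.zeros(3),np.zeros(3),k,D)[0][:,0]
E
python3 - <<'E'
from h import *
for n in("side","top"):
    im,d=robot.read_camera(n);np.savez(f"{n}0.npz",im=im,d=d)
    cv2.imwrite(f"pics/{n}0.png",cv2.resize(im[:,:,::-1],(800,600)))
    print(n,K(n)); print(cloud(n,d)[::96,::128].round(3).tolist())
s=robot.read_state();print(s)
E
```

```text
side (array([[375.63485233,   0.        , 254.25775448],
       [  0.        , 375.63485233, 191.25012182],
       [  0.        ,   0.        ,   1.        ]]), array([-0.07325608,  0.        ,  0.        ,  0.        ,  0.        ]), array([[-0.98232971,  0.0873597 , -0.16551925,  0.47811953],
       [-0.18693221, -0.50144998,  0.84475101,  0.73611756],
       [-0.00920243,  0.86076489,  0.50891955,  0.50602803],
       [ 0.        ,  0.        ,  0.        ,  1.        ]]))
[[[1.435, -0.285, 0.468], [1.434, -1.071, 0.412], [0.958, -1.839, 0.362], [0.175, -1.84, 0.373]], [[1.433, -0.179, 0.209], [1.434, -0.928, -0.014], [0.963, -1.841, -0.261], [0.091, -1.844, -0.216]], [[1.44, -0.065, -0.061], [1.435, -0.763, -0.469], [0.608, 0.055, 0.094], [0.304, -0.159, 0.0]], [[1.438, 0.073, -0.336], [0.808, 0.287, 0.002], [0.571, 0.256, 0.015], [0.34, 0.201, -0.0]]]
top (array([[394.79977474,   0.        , 261.0397309 ],
       [  0.        , 394.79977474, 187.54001429],
       [  0.        ,   0.        ,   1.        ]]), array([-0.04381789,  0.        ,  0.        ,  0.        ,  0.        ]
[... 612 characters left out ...]
0.374, -0.315, 0.002]]]
{'t': 0.1, 'q': array([ 1.11961128e+00,  1.31097781e-01,  1.48914629e+00,  1.47616298e-05,
        1.52298438e+00, -8.53806472e-02]), 'dq': array([-3.34474537e-04, -2.48937935e-03, -3.16416142e-03, -1.50033675e-03,
        9.17031177e-05, -8.20475078e-04]), 'joint_torque': array([ 1.48172643e-03, -5.61346614e+01, -4.93091297e+01,  7.71030108e-02,
        2.91590887e-02, -1.21771222e-04]), 'tool_pos': array([0.21433742, 0.5598095 , 0.17909837]), 'orientation': array([-5.71325315e-01, -3.08874928e+00,  2.47109553e-03]), 'force': array([-0.82004181, -0.41377269,  0.33305646]), 'wrist_torque': array([-0.00334236, -0.00770012, -0.02711109]), 'opening': 0.09284188534660734}
```

View pics/top0.png

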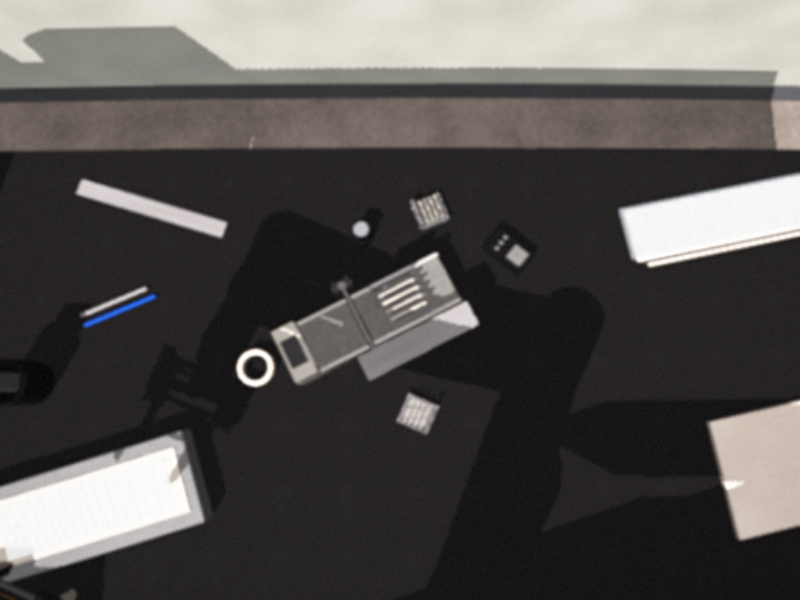

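View pics/side0.png

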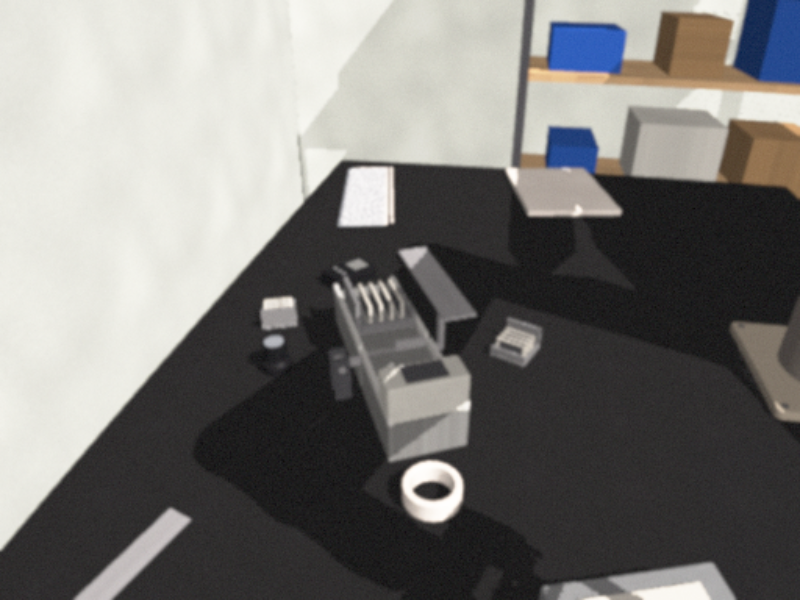

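```bash
cat > m.py <<'E'
from h import *
def fit(n,f):
    z=np.load(f);C=cloud(n,z["d"]);return C,z["im"]
if __name__=="__main__":
    from scipy.spatial.transform import Rotation as R
    for n in("top","side"):
        C,im=fit(n,n+"0.npz")
        for lo,hi in((.1,.12),(.05,.06),(.06,.073)):
            m=((C[...,2]>lo)&(C[...,2]<hi)&(C[...,0]>.4)&(C[...,0]<.9)&(abs(C[...,1])<.35)).astype(np.uint8)
            nn,l,st,_=cv2.connectedComponentsWithStats(m)
            for i in range(1,nn):
                if st[i,4]>25:
                    P=C[l==i];r=cv2.minAreaRect((P[:,:2]*1000).astype(np.float32))
                    print(n,lo,st[i,4],np.median(P,0).round(3),np.round(r[0],1),np.round(r[1],1),round(r[2],1))
    s=robot.read_state();print(R.from_rotvec(s["orientation"]).as_matrix().round(3))
    im=np.load("top0.npz")["im"][150:260,160:320,::-1];cv2.imwrite("pics/crop0.png",cv2.resize(im,(800,550),interpolation=cv2.INTER_CUBIC))
E
python3 m.py
```

```text
top 0.1 75 [0.674 0.056 0.106] [674.3  57.2] [ 6.5 79.4] 27.9
top 0.1 1341 [0.565 0.015 0.11 ] [566.   13.4] [ 44.1 204.6] 27.0
top 0.1 603 [0.548 0.219 0.105] [548.2 218.7] [95.4 42.9] 27.5
top 0.05 539 [ 0.671 -0.02   0.055] [671.1 -19.6] [83.5 51.5] 27.3
top 0.05 1506 [0.591 0.142 0.055] [608.1 147.8] [123.1 140.3] 27.2
top 0.06 46 [ 0.711 -0.001  0.066] [710.9  -1.1] [ 6.4 47.9] 27.2
top 0.06 417 [0.64  0.041 0.063] [640.9  40.5] [71.5 80. ] 26.9
top 0.06 37 [0.653 0.112 0.067] [653.1 112.2] [ 6.6 35.3] 27.0
top 0.06 153 [0.601 0.016 0.067] [603.3  12.3] [  6.5 169.4] 27.0
top 0.06 87 [0.618 0.182 0.066] [617.2 178.8] [ 9.5 91.6] 26.3
top 0.06 29 [0.584 0.103 0.068] [584.5 101.7] [41.3  7.2] 26.7
top 0.06 88 [0.539 0.138 0.067] [538.5 139.5] [ 8.7 94.6] 25.0
side 0.1 986 [0.56  0.035 0.11 ] [567.   16.2] [ 45.4 206.2] 27.2
side 0.1 78 [0.674 0.065 0.107] [675.8  60.6] [ 6.4 80.5] 27.1
side 0.1 915 [0.55  0.227 0.105] [549.3 223.3] [96.  43.8] 27.3
side 0.05 81 [0.663 0.104 0.054] [682.9  73.2] [ 14.3 195.9] 25.1
side 0.05 881 [0.607 0.115 0.055] [598.4 121.3] [ 81.4 104.9] 27.1
side 0.05 45 [0.674 0.145 0.056] [672.8 146. ] [21.2 11.3] 26.2
side 0.05 47 [0.664 0.165 0.054] [664.  164.9] [20.2  5. ] 25.7
side 0.05 266 [0.554 0.237 0.055] [580.5 222.1] [ 73.4 149.7] 67.0
side 0.06 1218 [0.607 0.101 0.067] [611.  101.4] [ 96.8 316.2] 27.0
side 0.06 32 [0.675 0.141 0.062] [676. 140.] [21.7  9.1] 25.8
side 0.06 35 [0.664 0.162 0.062] [664.6 161.5] [21.2  8.9] 30.1
[[-0.934  0.358 -0.001]
 [ 0.358  0.934 -0.001]
 [ 0.    -0.002 -1.   ]]
```

View pics/crop0.png

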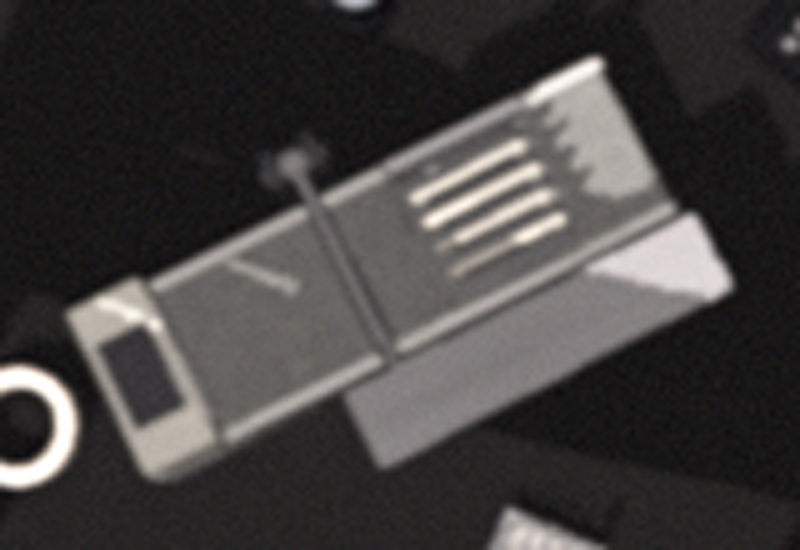

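```bash
cat > hm.py <<'E'
from h import *
ex=np.array([-.4556,.8902]);ey=np.array([-.8902,-.4556])
b=np.array([566.3,14.2]);O=b+72.5*ex-78*ey
if __name__=="__main__":
    print(O)
    out=[]
    for n in("top","side"):
        z=np.load(n+"0.npz");C=cloud(n,z["d"])*1000;p=C[...,:2]-O;x=p@ex;y=p@ey;h=C[...,2]
        m=(x>-190)&(x<150)&(abs(y)<120)&(h>-5)&(h<140)
        print(n)
        for yy in range(-52,56,4):
            r=[]
            for xx in range(-180,20,8):
                q=m&(abs(x-xx)<4)&(abs(y-yy)<2);r.append(f"{np.median(h[q]):4.0f}" if q.any() else "   .")
            print(f"{yy:4d}","".join(r))
    im=np.load("side0.npz")["im"][160:240,200:320,::-1];cv2.imwrite("pics/crop1.png",cv2.resize(im,(780,520),interpolation=cv2.INTER_CUBIC))
E
python3 hm.py
```

```text
[602.7046 114.2763]
top
 -52    .   .   .   .   .   .   .   .   .   .   .   .   .   .   .   .   .   .   .   .   .   .  26  -1   .
 -48    .  68  63  66  65  66  66   .   .   .   .   .   .   .   .   .   .  68  66  67  67  67  49   3  66
 -44    .  68  65  66  68  67  69   .   .   .   .   .   .   .   .   .   .  67  66  68  67  68  54  60  66
 -40    .  55  55  59  58  56  56 106 106 107 107 104 104 108 105 106 105  98  60  56  56  57  54  56  55
 -36    .  56  55  57  54  56  56  83  90  93  93  91  95  88  85  93  85  80  55  56  53  55  28  52  55
 -32    .  55  54  56  55  54  55  71  63  62  60  62  62  60  61  60  63  68  56  55  57  57  52  56  56
 -28    .  53  54  55  55  54  54  65  61  62  64  61  62  59  58  61  60  64  55  56  57  54  54  53  57
 -24    .  56  52  53  56  57  56  58  71   .   .   .   .   .   .   .  57  72  57  54  55  55  53  56  55
 -20    .  56  53  55  56  56  55  64  76  95  96  96  94  93  95  95  84  67  57  54  55  53  51  54  56
 -16    .  53  55  54  55  56  56  62  64  70  74  76  69  74  63  63  62  70  55  56  56  57  52  53  56
 -12    .  56  5
[... 3952 characters left out ...]
   .   .   .   .   .   .   .   .  63  56  55  55   .  66  60  55
  32    .  57  55  56  55   .   .   .   .   .   .   .   .   .  61  61  67  66  56  55  56   .  67  62  55
  36    .  56   .   .   .   .   .  79  79  79  79  78  79  71  74  76  77  72  55  55  55   .  67  60  56
  40    .  66  66  67  68  65   .   .  79  80  80  80  79  80  79  79  78  67  62  61  61  67  67  60  59
  44    .  67  68  67  67  69   .   .   .   .   .   .   .   .   .   .  68  67  67  67  67  68  67  67  67
  48    .  66   .  68   .   .  67   .   .  67   .   .  67   .   .  68   .   .  68   .  67   .  63   .   .
  52    .   .   .   .   .   .   . 110   .   .   .   .   .   .   .   .   .   .   . 111 110   .   .   . 110
```

View pics/crop1.png

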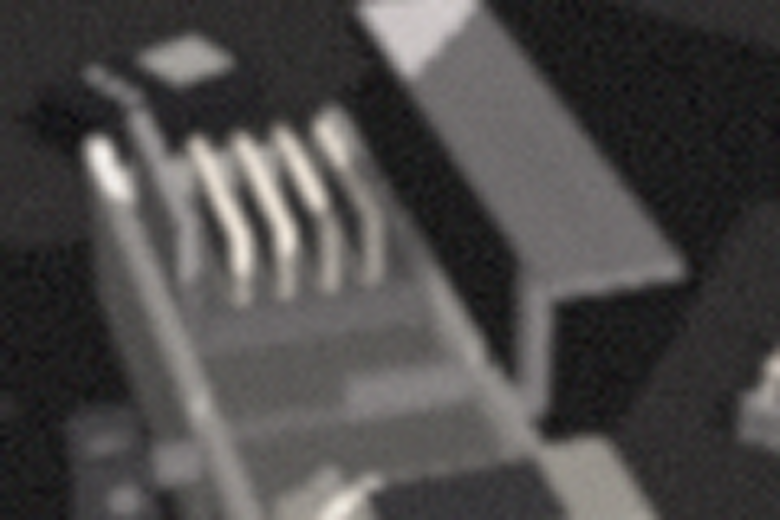

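The rack in the chute has the stated size, but the images show it turned 90°. Its tall plate lies along the -y wall and its low plate along +y, so its rear side in the chute shows film and base ends. It can't be turned without lifting, so I'll push the film ends centrally. I'm moving above the start point now.

```bash
python3 -m pendant '[{"translation":[0,0,0],"twist":[0,0,0.146],"grip":0.366},{"translation":[0,0,0],"twist":[0,0,0.146],"grip":0.366},{"translation":[0,0,0],"twist":[0,0,0.146],"grip":0.366},{"translation":[0,0,0],"twist":[0,0,0.146],"grip":0.366},{"translation":[0,0,0],"twist":[0,0,0.146],"grip":0.366},{"translation":[-48,7,0],"twist":[0,0,0],"grip":0.366},{"translation":[-48,7,0],"twist":[0,0,0],"grip":0.366},{"translation":[-48,7,0],"twist":[0,0,0],"grip":0.366},{"translation":[-48,7,0],"twist":[0,0,0],"grip":0.366},{"translation":[-48,7,0],"twist":[0,0,0],"grip":0.366}]' 
cat > st.py <<'E'
from hm import *
from scipy.spatial.transform import Rotation as R
s=robot.read_state();p=s["tool_pos"]*1000
M=R.from_rotvec(s["orientation"]).as_matrix();f=s["force"]
print("t",round(s["t"],2),"chute x,y,z",((p[:2]-O)@ex).round(1),((p[:2]-O)@ey).round(1),p[2].round(1),"open",round(s["opening"]*1000,1),
 "F chute",(f[:2]@ex).round(2),(f[:2]@ey).round(2),f[2].round(2))
T=np.c_[np.r_[ex,0],np.r_[-ey,0],[0,0,-1]]
print("twist needed(tool)",R.from_matrix(M.T@T).as_rotvec().round(4),"shift to -140,41.5,180:",(M.T@(np.r_[O-140*ex+41.5*ey,180]-p)).round(1))
E
python3 st.py
```

```text
t: 1.1
tool_pos: [0.3482, 0.354, 0.1727]
orientation: [-1.659, -2.666, 0.019]
force: [0.4, 0.8, 0.2]
opening: 0.0636
t 1.1 chute x,y,z 329.3 117.3 172.7 open 63.6 F chute 0.52 -0.67 0.17
twist needed(tool) [-0.0111  0.0056 -0.0155] shift to -140,41.5,180: [-468.1   83.    -5.6]
```

```bash
python3 -m pendant '[{"translation":[-47,8,-1],"twist":[-0.011,0.006,-0.015],"grip":0.366},{"translation":[-47,8,-1],"twist":[0,0,0],"grip":0.366},{"translation":[-47,8,-1],"twist":[0,0,0],"grip":0.366},{"translation":[-47,8,-1],"twist":[0,0,0],"grip":0.366},{"translation":[-47,8,-1],"twist":[0,0,0],"grip":0.366},{"translation":[-47,8,-1],"twist":[0,0,0],"grip":0.366},{"translation":[-47,8,-1],"twist":[0,0,0],"grip":0.366},{"translation":[-47,8,-1],"twist":[0,0,0],"grip":0.366},{"translation":[-47,8,-1],"twist":[0,0,0],"grip":0.366},{"translation":[-47,8,-1],"twist":[0,0,0],"grip":0.366}]'; python3 st.py
```

```text
t: 2.1
tool_pos: [0.6389, -0.0473, 0.1791]
orientation: [-1.637, -2.677, 0.002]
force: [0.9, -0.1, -0.4]
opening: 0.0634
t 2.1 chute x,y,z -160.3 41.4 179.1 open 63.4 F chute -0.5 -0.75 -0.4
twist needed(tool) [-0.0029 -0.0026  0.0002] shift to -140,41.5,180: [20.3 -0.1 -0.9]
```

```bash
python3 -m pendant '[{"translation":[12,0,0],"twist":[0,0,0],"grip":0.366},{"translation":[8,0,0],"twist":[0,0,0],"grip":0.366},{"translation":[0,0,15],"twist":[0,0,0],"grip":0.366},{"translation":[0,0,15],"twist":[0,0,0],"grip":0.366},{"translation":[0,0,15],"twist":[0,0,0],"grip":0.366},{"translation":[0,0,8],"twist":[0,0,0],"grip":0.366},{"translation":[0,0,2],"twist":[0,0,0],"grip":0.366},{"translation":[0,0,0],"twist":[0,0,0],"grip":0.366},{"translation":[0,0,0],"twist":[0,0,0],"grip":0.366},{"translation":[0,0,0],"twist":[0,0,0],"grip":0.366}]'; python3 st.py
python3 - <<'E'
from h import *
o=[]
for n in("side","top"):
    im,d=robot.read_camera(n);np.savez(f"{n}1.npz",im=im,d=d)
    c=im[140:260,190:320] if n=="side" else im[130:250,180:310]
    o.append(cv2.resize(c[:,:,::-1],(400,370),interpolation=cv2.INTER_CUBIC))
cv2.imwrite("pics/b.png",np.hstack(o))
E
```

```text
t: 3.1
tool_pos: [0.6272, -0.0311, 0.1142]
orientation: [-1.636, -2.67, 0.008]
force: [-0.2, -0.7, 1.3]
opening: 0.0635
t 3.1 chute x,y,z -140.6 44.5 114.2 open 63.5 F chute -0.53 0.47 1.34
twist needed(tool) [-0.0094 -0.0056 -0.0018] shift to -140,41.5,180: [  1.    2.3 -65.8]
```

View pics/b.png

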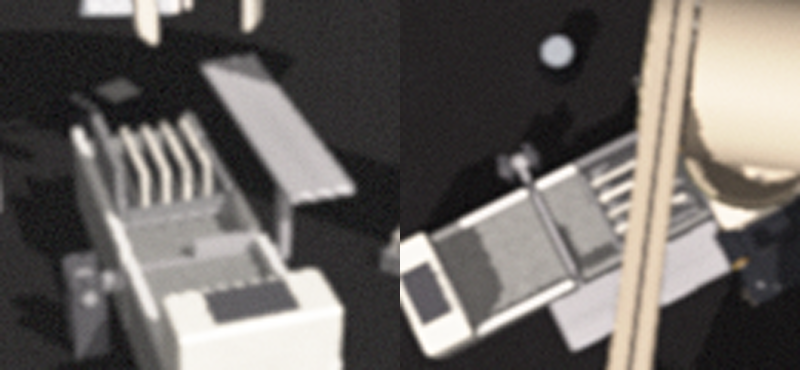

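```bash
python3 - <<'E'
from hm import *
def W(x,y,z):return np.r_[O+x*ex+y*ey,z]/1000
P=[W(-140,3,114),W(-140,85,114),W(-175,56,110),W(-175,100,110),W(30,100,110)]
q=proj("side",np.array(P));print(((q-[190,140])*[400/130,370/120]).round(0).tolist())
z=np.load("side1.npz");C=cloud("side",z["d"])*1000;p=C[...,:2]-O;x=p@ex;y=p@ey;h=C[...,2]
for lo,hi in((-20,25),(60,115)):
    m=(x<-90)&(x>-260)&(y>lo)&(y<hi)&(h>111)&(h<170)
    for a in range(100,170,10):
        k=m&(h>=a)&(h<a+10)
        if k.sum()>3:print(lo,a,k.sum(),np.percentile(x[k],[5,50,95]).round(0),np.percentile(y[k],[5,50,95]).round(0),h[k].min().round(0))
E
```

```text
[[145.0, 86.0], [250.0, 71.0], [200.0, 62.0], [254.0, 54.0], [355.0, 185.0]]
-20 150 11 [-133. -131. -130.] [ 3.  8. 11.] 153.0
-20 160 34 [-138. -131. -128.] [-3.  3. 11.] 160.0
60 110 51 [-165. -129.  -92.] [63. 80. 94.] 111.0
60 150 17 [-144. -132. -129.] [75. 77. 83.] 154.0
60 160 30 [-144. -132. -129.] [75. 80. 88.] 161.0
```

```bash
cat > tip.py <<'E'
from hm import *
import sys
im,d=robot.read_camera("side");np.savez("s.npz",im=im,d=d)
C=cloud("side",d)*1000;p=C[...,:2]-O;x=p@ex;y=p@ey;h=C[...,2]
xc=float(sys.argv[1])
for lo,hi in((-20,25),(68,100)):
    m=(abs(x-xc)<20)&(y>lo)&(y<hi)&(h>60)&(h<250)&(im.min(2)>150)
    print(lo,m.sum(),np.percentile(h[m],[0,2,5,50,95]).round(0) if m.any() else "")
E
python3 tip.py -135; python3 st.py
```

```text
-20 252 [ 63. 155. 160. 196. 227.]
68 222 [109. 110. 110. 182. 226.]
t 3.25 chute x,y,z -140.7 44.4 114.3 open 63.5 F chute 0.14 0.17 -0.6
twist needed(tool) [-0.0092 -0.0054 -0.0018] shift to -140,41.5,180: [  1.1   2.3 -65.7]
```

```bash
python3 - <<'E'
from hm import *
z=np.load("s.npz");im=z["im"];C=cloud("side",z["d"])*1000;p=C[...,:2]-O;x=p@ex;y=p@ey;h=C[...,2]
for yy in(3,85):
  for hh in(170,155,145,135,125,116):
    u,v=proj("side",np.r_[O-133*ex+yy*ey,hh]/1000)[0].round().astype(int)
    print(yy,hh,(u,v),im[v,u],z["d"][v,u].round(3),x[v,u].round(),y[v,u].round(),h[v,u].round())
E
```

```text
3 170 (np.int64(237), np.int64(147)) [247 242 232] 0.826 -131.0 2.0 170.0
3 155 (np.int64(237), np.int64(153)) [123 114 108] 1.199 -457.0 78.0 2.0
3 145 (np.int64(238), np.int64(157)) [24 22 27] 1.177 -430.0 74.0 -0.0
3 135 (np.int64(238), np.int64(161)) [19 20 18] 1.152 -402.0 67.0 0.0
3 125 (np.int64(238), np.int64(165)) [26 29 28] 1.128 -375.0 60.0 0.0
3 116 (np.int64(238), np.int64(168)) [26 25 27] 1.112 -357.0 56.0 -0.0
85 170 (np.int64(272), np.int64(142)) [224 213 198] 0.845 -132.0 83.0 171.0
85 155 (np.int64(272), np.int64(148)) [168 159 147] 1.234 -463.0 198.0 -0.0
85 145 (np.int64(272), np.int64(152)) [47 46 48] 1.201 -428.0 186.0 2.0
85 135 (np.int64(272), np.int64(156)) [41 43 42] 1.181 -405.0 178.0 0.0
85 125 (np.int64(272), np.int64(160)) [109 105 108] 0.903 -162.0 94.0 111.0
85 116 (np.int64(272), np.int64(164)) [123 120 121] 0.885 -141.0 88.0 111.0
```

```bash
python3 - <<'E'
from hm import *
z=np.load("s.npz");im=z["im"];C=cloud("side",z["d"])*1000;p=C[...,:2]-O;x=p@ex;y=p@ey;h=C[...,2]
for a in range(140,420,12):
    k=(h>=a)&(h<a+12)&(x>-260)&(x<-60)&(y>-90)&(y<180)
    if k.sum()>3:print(a,k.sum(),np.percentile(x[k],[3,50,97]).round(),np.unique((y[k]//8*8).astype(int)).tolist())
cv2.imwrite("pics/c.png",cv2.resize(im[40:200,170:370,::-1],(800,640))[:600])
E
```

```text
152 48 [-142. -132. -129.] [-8, 0, 8, 72, 80]
164 76 [-143. -132. -129.] [-8, 0, 8, 72, 80, 88]
176 83 [-143. -132. -129.] [-8, 0, 8, 72, 80, 88]
188 86 [-143. -132. -130.] [-8, 0, 8, 72, 80, 88]
200 93 [-145. -132. -129.] [-8, 0, 8, 72, 80, 88]
212 103 [-147. -132. -129.] [-8, 0, 8, 72, 80, 88]
224 78 [-148. -132. -129.] [-24, -16, -8, 0, 8, 72, 80, 88]
236 182 [-169. -107. -103.] [-48, -40, -24, -16, -8, 0, 8, 40, 72, 80, 88, 96, 120]
248 476 [-162. -110. -104.] [-48, -40, -32, -24, -16, -8, 0, 8, 16, 24, 32, 40, 48, 56, 64, 72, 80, 88, 96, 104, 112, 120]
260 418 [-148. -118. -104.] [-56, -48, -40, -32, -24, -16, -8, 0, 8, 16, 24, 32, 40, 48, 56, 72, 80, 88, 96, 104, 112, 120, 128]
272 898 [-167. -119. -105.] [-56, -48, -40, -32, -24, -16, -8, 0, 8, 16, 24, 32, 40, 48, 56, 64, 72, 80, 88, 96, 104, 112, 120, 128, 136]
284 187 [-156. -119. -116.] [24, 32, 40, 48, 56, 64, 72, 80]
296 188 [-157. -120. -116.] [24, 32, 40, 48, 56, 64, 72, 80]
308 130 [-156. -122. -105.] [24, 32, 40, 48, 56, 64, 72, 80]
320 212 [-133. -106. -103.] [0, 8, 16, 24, 32, 40, 48, 56, 64, 72, 80]
332 249 [-143. -113. -102.] [0, 8, 16, 24, 32, 40, 48, 56, 64, 72]
344 154 [-132. -112. -101.] [0, 8, 16, 24, 32, 40, 48, 56, 64]
356 279 [-136. -105.  -98.] [-8, 0, 8, 16, 24, 32, 40, 48, 56, 64, 72, 80]
368 279 [-135. -105.  -98.] [-8, 0, 8, 16, 24, 32, 40, 48, 56, 64, 72, 80]
380 265 [-137. -107. -100.] [-8, 0, 8, 16, 24, 32, 40, 48, 56, 64, 72]
392 284 [-135. -106.  -99.] [-8, 0, 8, 16, 24, 32, 40, 48, 56, 64, 72]
404 283 [-132. -106. -100.] [-8, 0, 8, 16, 24, 32, 40, 48, 56, 64, 72]
416 296 [-125. -107. -100.] [-16, -8, 0, 8, 16, 24, 32, 40, 48, 56, 64, 72]
```

View pics/c.png

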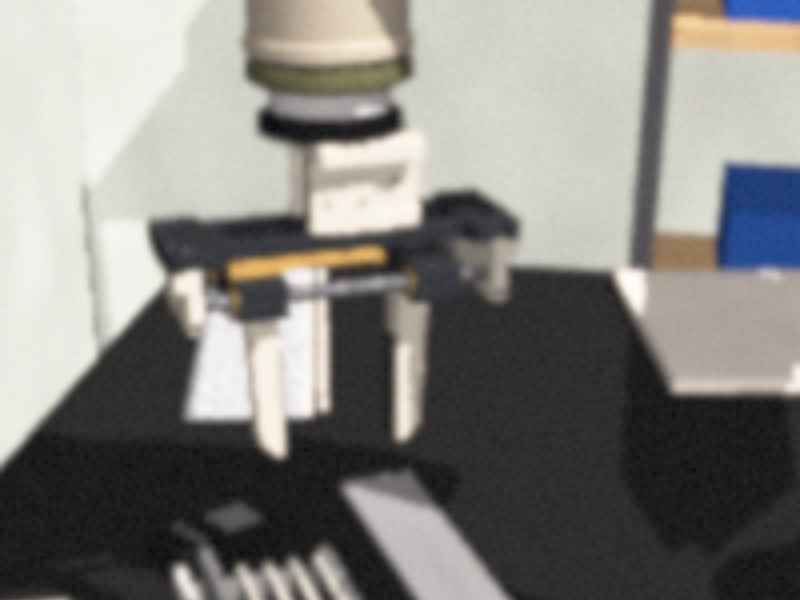

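```bash
python3 -m pendant '[{"translation":[0,2,5],"twist":[-0.009,-0.005,-0.002],"grip":0.366},{"translation":[0,0,5],"twist":[0,0,0],"grip":0.366},{"translation":[0,0,5],"twist":[0,0,0],"grip":0.366},{"translation":[0,0,5],"twist":[0,0,0],"grip":0.366},{"translation":[0,0,2],"twist":[0,0,0],"grip":0.366},{"translation":[0,0,0],"twist":[0,0,0],"grip":0.366},{"translation":[0,0,0],"twist":[0,0,0],"grip":0.366},{"translation":[0,0,0],"twist":[0,0,0],"grip":0.366},{"translation":[0,0,0],"twist":[0,0,0],"grip":0.366},{"translation":[0,0,0],"twist":[0,0,0],"grip":0.366}]'; python3 st.py; python3 tip.py -135
```

```text
t: 4.25
tool_pos: [0.6295, -0.0305, 0.0906]
orientation: [1.639, 2.679, 0.001]
force: [-0.4, 0.4, -0.0]
opening: 0.0639
t 4.25 chute x,y,z -141.1 42.1 90.6 open 63.9 F chute 0.54 0.18 -0.01
twist needed(tool) [ 0.0011  0.0003 -0.0001] shift to -140,41.5,180: [  1.    0.7 -89.4]
-20 248 [ 62. 129. 138. 175. 206.]
68 222 [109. 110. 110. 157. 201.]
```

```bash
python3 -m pendant '[{"translation":[0,0,5],"twist":[0,0,0],"grip":0.366},{"translation":[0,0,5],"twist":[0,0,0],"grip":0.366},{"translation":[0,0,5],"twist":[0,0,0],"grip":0.366},{"translation":[0,0,5],"twist":[0,0,0],"grip":0.366},{"translation":[0,0,4],"twist":[0,0,0],"grip":0.366},{"translation":[0,0,0],"twist":[0,0,0],"grip":0.366},{"translation":[0,0,0],"twist":[0,0,0],"grip":0.366},{"translation":[0,0,0],"twist":[0,0,0],"grip":0.366},{"translation":[0,0,0],"twist":[0,0,0],"grip":0.366},{"translation":[0,0,0],"twist":[0,0,0],"grip":0.366}]'; python3 st.py; python3 tip.py -135
```

```text
t: 5.3
tool_pos: [0.6297, -0.0309, 0.066]
orientation: [1.638, 2.679, 0.001]
force: [-2.0, 0.2, 4.3]
opening: 0.0637
t 5.3 chute x,y,z -141.5 42.1 66.0 open 63.7 F chute 1.09 1.65 4.28
twist needed(tool) [ 0.0012  0.0012 -0.0002] shift to -140,41.5,180: [   1.4    0.8 -114. ]
-20 224 [ 64.  71. 110. 148. 187.]
68 249 [103. 103. 104. 147. 246.]
```

```bash
python3 -m pendant '[{"translation":[0,0,5],"twist":[0,0,0],"grip":0.366},{"translation":[0,0,5],"twist":[0,0,0],"grip":0.366},{"translation":[0,0,5],"twist":[0,0,0],"grip":0.366},{"translation":[0,0,5],"twist":[0,0,0],"grip":0.366},{"translation":[0,0,4],"twist":[0,0,0],"grip":0.366},{"translation":[0,0,2],"twist":[0,0,0],"grip":0.366},{"translation":[0,0,0],"twist":[0,0,0],"grip":0.366},{"translation":[0,0,0],"twist":[0,0,0],"grip":0.366},{"translation":[0,0,0],"twist":[0,0,0],"grip":0.366},{"translation":[0,0,0],"twist":[0,0,0],"grip":0.366}]'; python3 st.py; cat > gate.py <<'E'
from hm import *
# gate angle from the bar's plane; rack from its tall plate (106 mm) / films
for n in("side","top"):
    im,d=robot.read_camera(n);np.savez(f"{n}9.npz",im=im,d=d)
    C=cloud(n,d)*1000;p=C[...,:2]-O;x=p@ex;y=p@ey;h=C[...,2]
    a=(x>-100)&(x<25)&(y>62)&(y<112)&(h>55)&(h<118)
    if a.sum()>50:
        k=np.polyfit(y[a],h[a],1)
        for _ in range(4):
            b=a&(abs(np.polyval(k,y)-h)<4);k=np.polyfit(y[b],h[b],1)
        print(n,b.sum(),"slope angle",np.arctan(-k[0]).round(3),"h at y=87",np.polyval(k,87).round(1))
    r=(abs(y)<42)&(x>-170)&(x<97)
    for nm,q in(("tall",r&(h>102)&(h<111)&(y<-33)),("low",r&(h>76)&(h<82)&(y>35))):
        if q.sum()>8:print(n,nm,q.sum(),"x",np.percentile(x[q],[2,98]).round(1),"y",np.median(y[q]).round(1),"h",np.median(h[q]).round(1))
E
python3 gate.py
```

```text
t: 6.35
tool_pos: [0.627, -0.0328, 0.037]
orientation: [-1.639, -2.678, 0.007]
force: [-4.0, -0.4, 4.8]
opening: 0.0637
t 6.35 chute x,y,z -142.0 45.3 37.0 open 63.7 F chute 1.46 3.77 4.77
twist needed(tool) [-0.0046  0.0009 -0.0008] shift to -140,41.5,180: [   1.9    3.2 -143.1]
side 555 slope angle 0.212 h at y=87 73.4
side tall 42 x [-119.9  -40.7] y -39.9 h 107.2
side low 49 x [-118.   -41.7] y 37.3 h 79.2
top 496 slope angle 0.227 h at y=87 73.8
top tall 53 x [-105.3  -45. ] y -37.9 h 106.4
top low 27 x [-120.   -45.4] y 39.3 h 78.5
```

```bash
python3 -m pendant '[{"translation":[5,1,0],"twist":[0,0,0],"grip":0.366},{"translation":[5,1,0],"twist":[0,0,0],"grip":0.366},{"translation":[5,1,0],"twist":[0,0,0],"grip":0.366},{"translation":[5,0,0],"twist":[0,0,0],"grip":0.366},{"translation":[5,0,0],"twist":[0,0,0],"grip":0.366},{"translation":[5,0,0],"twist":[0,0,0],"grip":0.366},{"translation":[5,0,0],"twist":[0,0,0],"grip":0.366},{"translation":[4,0,0],"twist":[0,0,0],"grip":0.366},{"translation":[3,0,0],"twist":[0,0,0],"grip":0.366},{"translation":[0,0,0],"twist":[0,0,0],"grip":0.366}]'; python3 st.py;python3 gate.py
```

```text
t: 7.45
tool_pos: [0.6145, 0.004, 0.04]
orientation: [1.635, 2.667, -0.01]
force: [-1.3, -3.6, 3.8]
opening: 0.0633
t 7.45 chute x,y,z -103.5 39.7 40.0 open 63.3 F chute -2.64 2.77 3.77
twist needed(tool) [ 0.0018  0.0147 -0.0019] shift to -140,41.5,180: [ -38.5   -1.4 -139.4]
side 554 slope angle 0.204 h at y=87 75.1
side tall 44 x [-98.9 -18.8] y -39.6 h 107.8
side low 51 x [-96.9 -20.2] y 37.6 h 79.9
top 415 slope angle 0.222 h at y=87 75.5
top tall 14 x [-35.3 -21.8] y -37.9 h 106.2
top low 23 x [-70.  -33.2] y 39.0 h 79.6
```

```bash
python3 -m pendant '[{"translation":[5,0,1],"twist":[0,0.007,0],"grip":0.366},{"translation":[6,0,1],"twist":[0,0.007,0],"grip":0.366},{"translation":[7,0,0.5],"twist":[0,0,0],"grip":0.366},{"translation":[7,0,0.5],"twist":[0,0,0],"grip":0.366},{"translation":[7,0,0],"twist":[0,0,0],"grip":0.366},{"translation":[7,0,0.5],"twist":[0,0,0],"grip":0.366},{"translation":[7,0,0],"twist":[0,0,0],"grip":0.366},{"translation":[6,0,0],"twist":[0,0,0],"grip":0.366},{"translation":[4,0,0],"twist":[0,0,0],"grip":0.366},{"translation":[0,0,0],"twist":[0,0,0],"grip":0.366}]'; python3 st.py;python3 gate.py
```

```text
t: 8.55
tool_pos: [0.5919, 0.0493, 0.039]
orientation: [1.64, 2.665, -0.004]
force: [0.0, -3.7, 4.2]
opening: 0.0633
t 8.55 chute x,y,z -52.9 39.3 39.0 open 63.3 F chute -3.26 1.65 4.18
twist needed(tool) [ 0.0046  0.0124 -0.0054] shift to -140,41.5,180: [ -88.8   -1.1 -139.9]
side 471 slope angle 0.213 h at y=87 73.7
side tall 51 x [-46.7  30.8] y -39.7 h 107.2
side low 56 x [-45.2  30.7] y 37.4 h 79.2
top 270 slope angle 0.211 h at y=87 74.1
top low 29 x [-8.8 27.2] y 39.2 h 78.5
```

```bash
python3 -m pendant '[{"translation":[5,0,0.5],"twist":[0,0.006,0],"grip":0.366},{"translation":[6,0,0.5],"twist":[0,0.006,0],"grip":0.366},{"translation":[7,0,0.5],"twist":[0,0,0],"grip":0.366},{"translation":[7,0,0],"twist":[0,0,0],"grip":0.366},{"translation":[7,0,0.5],"twist":[0,0,0],"grip":0.366},{"translation":[7,0,0],"twist":[0,0,0],"grip":0.366},{"translation":[7,0,0],"twist":[0,0,0],"grip":0.366},{"translation":[4,0,0],"twist":[0,0,0],"grip":0.366},{"translation":[3,0,0],"twist":[0,0,0],"grip":0.366},{"translation":[0,0,0],"twist":[0,0,0],"grip":0.366}]'; python3 st.py;python3 gate.py
```

```text
t: 9.65
tool_pos: [0.5715, 0.0896, 0.0389]
orientation: [1.647, 2.661, -0.001]
force: [-1.3, -1.6, 4.0]
opening: 0.0634
t 9.65 chute x,y,z -7.8 39.1 38.9 open 63.4 F chute -0.87 1.87 4.02
twist needed(tool) [ 0.006   0.0106 -0.0111] shift to -140,41.5,180: [-1.338e+02 -1.000e-01 -1.397e+02]
side 404 slope angle 0.214 h at y=87 73.7
side tall 57 x [-0.1 75.2] y -40.0 h 107.0
side low 52 x [-0.4 64.6] y 37.3 h 79.1
top 202 slope angle 0.242 h at y=87 74.0
```

```bash
python3 -m pendant '[{"translation":[4,0,0.5],"twist":[0,0.005,-0.005],"grip":0.366},{"translation":[4,0,0.5],"twist":[0,0.005,-0.005],"grip":0.366},{"translation":[4,0,0],"twist":[0,0,0],"grip":0.366},{"translation":[3,0,0],"twist":[0,0,0],"grip":0.366},{"translation":[3,0,0.5],"twist":[0,0,0],"grip":0.366},{"translation":[2,0,0],"twist":[0,0,0],"grip":0.366},{"translation":[2,0,0],"twist":[0,0,0],"grip":0.366},{"translation":[1,0,0],"twist":[0,0,0],"grip":0.366},{"translation":[0,0,0],"twist":[0,0,0],"grip":0.366},{"translation":[0,0,0],"twist":[0,0,0],"grip":0.366}]'; python3 st.py;python3 gate.py
```

```text
t: 10.75
tool_pos: [0.5646, 0.1036, 0.0388]
orientation: [1.639, 2.667, 0.002]
force: [0.3, -3.9, 4.5]
opening: 0.0634
t 10.75 chute x,y,z 7.8 38.8 38.8 open 63.4 F chute -3.63 1.47 4.48
twist needed(tool) [ 0.0073  0.009  -0.0043] shift to -140,41.5,180: [-149.1   -1.  -139.8]
side 402 slope angle 0.219 h at y=87 73.6
side tall 61 x [13.2 92. ] y -40.0 h 107.1
side low 42 x [14.5 64.4] y 37.5 h 78.9
top 333 slope angle 0.223 h at y=87 73.8
```

```bash
python3 -m pendant '[{"translation":[3,0,0.5],"twist":[0,0.004,-0.002],"grip":0.366},{"translation":[3,0,0],"twist":[0,0.004,-0.002],"grip":0.366},{"translation":[3,0,0],"twist":[0,0,0],"grip":0.366},{"translation":[2,0,0],"twist":[0,0,0],"grip":0.366},{"translation":[2,0,0],"twist":[0,0,0],"grip":0.366},{"translation":[0,0,0],"twist":[0,0,0],"grip":0.366},{"translation":[0,0,0],"twist":[0,0,0],"grip":0.366},{"translation":[0,0,0],"twist":[0,0,0],"grip":0.366},{"translation":[0,0,0],"twist":[0,0,0],"grip":0.366},{"translation":[0,0,0],"twist":[0,0,0],"grip":0.366}]'; python3 st.py;python3 gate.py
```

```text
t: 11.85
tool_pos: [0.5612, 0.1103, 0.0388]
orientation: [1.637, 2.668, 0.004]
force: [0.5, -3.5, 3.9]
opening: 0.0633
t 11.85 chute x,y,z 15.4 38.8 38.8 open 63.3 F chute -3.36 1.2 3.9
twist needed(tool) [ 0.0081  0.0087 -0.003 ] shift to -140,41.5,180: [-156.6   -1.1 -139.8]
side 393 slope angle 0.211 h at y=87 73.5
side tall 57 x [20.4 95.5] y -39.9 h 107.1
side low 38 x [21.  64.7] y 37.4 h 79.2
top 393 slope angle 0.235 h at y=87 73.7
```

```bash
python3 -m pendant '[{"translation":[2,0,0],"twist":[0,0,0],"grip":0.366},{"translation":[2,0,0],"twist":[0,0,0],"grip":0.366},{"translation":[2,0,0.5],"twist":[0,0,0],"grip":0.366},{"translation":[2,0,0],"twist":[0,0,0],"grip":0.366},{"translation":[0,0,0],"twist":[0,0,0],"grip":0.366},{"translation":[0,0,0],"twist":[0,0,0],"grip":0.366},{"translation":[0,0,0],"twist":[0,0,0],"grip":0.366},{"translation":[0,0,0],"twist":[0,0,0],"grip":0.366},{"translation":[0,0,0],"twist":[0,0,0],"grip":0.366},{"translation":[0,0,0],"twist":[0,0,0],"grip":0.366}]'; python3 st.py;python3 gate.py; python3 - <<'E'
from hm import *
z=np.load("side9.npz");C=cloud("side",z["d"])*1000;p=C[...,:2]-O;x=p@ex;y=p@ey;h=C[...,2]
q=(h>102)&(h<110)&(abs(y)<44)&(x>80)&(x<160);print("stop top x",np.percentile(x[q],[1,2,98]).round(1))
o=[cv2.resize(np.load(n+"9.npz")["im"][a:a+110,b:b+110,::-1],(400,400),interpolation=cv2.INTER_CUBIC) for n,a,b in(("side",160,195),("top",150,160))]
cv2.imwrite("pics/e.png",np.hstack(o))
E
```

```text
t: 12.95
tool_pos: [0.5614, 0.1099, 0.039]
orientation: [1.635, 2.655, -0.005]
force: [0.1, -3.6, 4.0]
opening: 0.0637
t 12.95 chute x,y,z 14.9 38.7 39.0 open 63.7 F chute -3.26 1.58 4.05
twist needed(tool) [ 0.0094  0.0217 -0.0062] shift to -140,41.5,180: [-157.9   -0.5 -137.7]
side 399 slope angle 0.21 h at y=87 73.6
side tall 55 x [19.3 94.7] y -39.9 h 107.3
side low 36 x [21.4 65.5] y 37.4 h 79.3
top 423 slope angle 0.233 h at y=87 73.8
stop top x [ 85.8  92.7 140.9]
```

View pics/e.png

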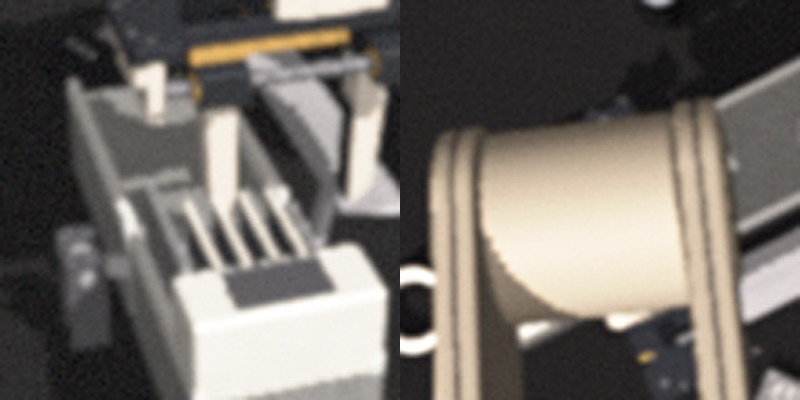

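```bash
python3 -m pendant '[{"translation":[-3,0,0],"twist":[0,0.01,0],"grip":0.366},{"translation":[-4,0,0],"twist":[0,0.01,0],"grip":0.366},{"translation":[-4,0,0],"twist":[0,0,0],"grip":0.366},{"translation":[-3,0,0],"twist":[0,0,0],"grip":0.366},{"translation":[0,0,0],"twist":[0,0,0],"grip":0.366},{"translation":[0,0,-4],"twist":[0,0,0],"grip":0.366},{"translation":[0,0,-6],"twist":[0,0,0],"grip":0.366},{"translation":[0,0,-6],"twist":[0,0,0],"grip":0.366},{"translation":[0,0,-6],"twist":[0,0,0],"grip":0.366},{"translation":[0,0,-6],"twist":[0,0,0],"grip":0.366}]'; python3 st.py
python3 -m pendant '[{"translation":[0,0,-6],"twist":[0,0,0],"grip":0.366},{"translation":[0,0,-8],"twist":[0,0,0],"grip":0.366},{"translation":[0,0,-10],"twist":[0,0,0],"grip":0.366},{"translation":[0,0,-15],"twist":[0,0,0],"grip":0.366},{"translation":[0,0,-20],"twist":[0,0,0],"grip":0.366},{"translation":[0,0,-20],"twist":[0,0,0],"grip":0.366},{"translation":[-30,0,-15],"twist":[0,0,0],"grip":0.366},{"translation":[-40,0,-10],"twist":[0,0,0],"grip":0.366},{"translation":[-40,0,0],"twist":[0,0,0],"grip":0.366},{"translation":[-40,0,0],"twist":[0,0,0],"grip":0.366}]'; python3 st.py
python3 -m pendant '[{"translation":[-40,0,0],"twist":[0,0,0],"grip":0.366},{"translation":[-40,0,0],"twist":[0,0,0],"grip":0.366},{"translation":[-20,0,0],"twist":[0,0,0],"grip":0.366},{"translation":[0,0,0],"twist":[0,0,0],"grip":0.366},{"translation":[0,0,0],"twist":[0,0,0],"grip":0.366},{"translation":[0,0,0],"twist":[0,0,0],"grip":0.366},{"translation":[0,0,0],"twist":[0,0,0],"grip":0.366},{"translation":[0,0,0],"twist":[0,0,0],"grip":0.366},{"translation":[0,0,0],"twist":[0,0,0],"grip":0.366},{"translation":[0,0,0],"twist":[0,0,0],"grip":0.366}]'; python3 st.py
python3 gate.py; python3 - <<'E'
from hm import *
for n in("side","top"):
    for k in("0","9"):
        z=np.load(n+k+".npz");C=cloud(n,z["d"])*1000;p=C[...,:2]-O;x=p@ex;y=p@ey;h=C[...,2]
        q=(h>90)&(h<110)&(abs(y)<30)&(x<92)&(x>-150);print(n,k,"films x",np.percentile(x[q],[3,97]).round(1),np.median(h[q]).round(1))
        q=(h>62)&(h<70)&(abs(x)<4)&(y>5)&(y<38);print("leaf px",q.sum(),np.median(h[q]).round(1))
o=[cv2.resize(np.load(n+"9.npz")["im"][a:a+180,b:b+180,::-1],(400,400),interpolation=cv2.INTER_CUBIC) for n,a,b in(("side",150,160),("top",110,150))]
cv2.imwrite("pics/f.png",np.hstack(o))
E
```

```text
t: 14.05
tool_pos: [0.5679, 0.0993, 0.0691]
orientation: [1.644, 2.674, 0.019]
force: [1.9, 1.3, 3.7]
opening: 0.0636
t 14.05 chute x,y,z 2.5 37.8 69.1 open 63.6 F chute 0.27 -2.24 3.74
twist needed(tool) [ 0.0116 -0.0043 -0.0045] shift to -140,41.5,180: [-142.1   -1.8 -111.6]
t: 15.05
tool_pos: [0.6343, -0.035, 0.1847]
orientation: [1.633, 2.681, 0.018]
force: [0.2, 0.2, 0.1]
opening: 0.0629
t 15.05 chute x,y,z -147.3 39.9 184.7 open 62.9 F chute 0.09 -0.29 0.14
twist needed(tool) [ 0.011  -0.0038  0.0038] shift to -140,41.5,180: [ 7.2 -1.7  4.7]
t: 16.05
tool_pos: [0.6815, -0.129, 0.1903]
orientation: [1.633, 2.678, 0.018]
force: [0.1, -0.1, -0.4]
opening: 0.0639
t 16.05 chute x,y,z -252.4 40.6 190.3 open 63.9 F chute -0.13 -0.03 -0.36
twist needed(tool) [ 0.0124 -0.002   0.0026] shift to -140,41.5,180: [112.4  -0.7  10.6]
side 494 slope angle 0.0 h at y=87 110.4
side tall 58 x [19.  92.8] y -40.1 h 107.1
side low 40 x [20.9 66.3] y 37.3 h 79.0
top 698 slope angle -0.015 h at y=87 110.3
top tall 75 x [20.  94.2] y -38.2 h 106.9
top low 55 x [19.7 95. ] y 39.6 h 79.3
side 0 films x [-111.4  -47.7] 94.6
leaf px 43 66.5
side 9 films x [27.8 85. ] 94.6
leaf px 21 66.7
top 0 films x [-113.6  -52.9] 94.5
leaf px 20 67.5
top 9 films x [26.3 87.9] 94.6
leaf px 18 66.1
```

View pics/f.png

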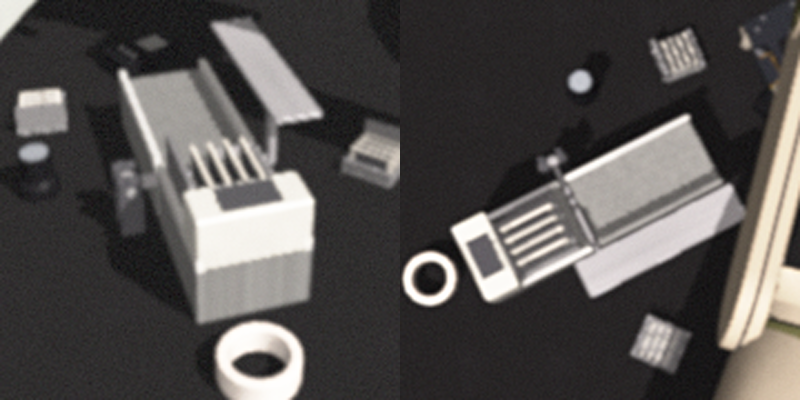

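```bash
python3 -c "
from plant import robot
print(robot.close_job())"
```

```text
the job is handed in; nothing more can be done
None
```

I pressed the bar down with one fingertip and held it while the other pushed the rack past the gate to the end stop. Then I backed off a few millimetres and let the bar rise, so the gate shut behind the rack. The job was handed in at about 16 s; it reports no verdict.

**Last checks**
- **Gate:** the bar is level at 110 mm (angle about 0 rad in the side view, -0.015 in the top view). The top of the leaf shows at about 67 mm.
- **Rack:** it spans about chute x = 20 to 95 mm, so its centre is near 57 mm. It stands flat, and it stopped moving when I pushed again at the end. The camera readings are good to about 2 mm and the upper limit is 60 mm, so that margin is thin.
- **During the push:** in every check the gate stood at 0.20 to 0.24 rad.
- **Bystanders and arm:** the loupe, tape roll and meter look undisturbed in the pictures, but I did not measure them. The arm is clear of everything, with force near zero.

**What disagreed with the description**
- **Rack orientation:** the rack was turned 90° in the chute, with its tall plate along the -y wall. It could not be turned without lifting, so I pushed on the film ends instead of the rear plate. At the stop, its origin should therefore be at about x = 58 mm, not 56 mm.
- **Reported height:** the TCP height the robot reported was about 40 mm lower than the fingertips seen by the side camera. I went by the camera and the contact force.

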